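# Set a strip to its cut line on the sawing board and clamp it

## Task

The white plastic strip on the sawing board is to be sawn at its pencil line. Without gripping or lifting it, push the strip gently with the fingertips until it lies flush along the fence and its crossed-out end sticks out 40 mm over the right-hand end of the board, so that the pencil line is right above the edge; only then press the hold-down lever down until its rubber foot clamps the strip there, and take the hand away. Leave the paint tin, the pencil, the glue bottle and the saw as they are.

Things in the scene. Friction and masses are not known exactly. Their poses are not given: they have to be found in the camera images.
- saw_board: Plywood sawing board, fixed, level across the model rails. Origin on its underside; own x points away from the robot, y to the left (yaw -0.25 to 0.1 rad), z up. Deck from x = -110 to +70, y = -140 to +140 mm, top at z = 22. Its right-hand end (y = -140) is the sawing edge. A straight fence of darker wood runs along the whole deck: face x = 45, top z = 40, 20 mm thick.
- saw_edge (a point): Point on the deck's sawing edge (right-hand end) where the seated strip's middle crosses it: x = 27, y = -140, z = 22 mm of the board. Beyond it there is free air.
- strip: Loose strip of white hard-foam plastic, 36 (own x) by 200 (own y) by 6 mm, 25 to 49 g, lying flat on the deck in front of the fence, at up to 0.1 rad to it. Origin: centre of its underside; flush at the fence it is at x = 27 mm of the board. A light push on an edge slides it (friction about 0.6); it passes freely below the lever's raised foot.
- cut_line (a point): Middle of the thin dark pencil line straight across the strip's top face, 40 mm from the strip's right-hand (-y) end, 60 mm from its centre. A pencilled cross marks the waste between line and end.
- hold_down: Hold-down lever; origin on its hinge pin, at x = 55, y = -85, z = 48 mm of the board, pin along y. Light wood bar, 15 mm wide, reaching 83 mm from the pin towards the robot; it starts leaning up 34 to 43 degrees. Level, its top is 6 mm above the pin and its foot clamps the strip. Stiff hinge (0.15 N m), stays where left. Pressing straight down on it 40 to 55 mm from the pin, 5 to 10 N, clamps.
- lever_pad (a point): Centre of the thumb pad on top of the lever near its free end, 76 mm from the pin; moves with the lever. 98 to 107 mm above the board's underside when raised, 57 mm when closed.
- lever_foot (a point): Centre of the underside of the round rubber foot, 15 mm across, below the lever, 28 mm from the pin; moves with the lever. Closed, it stands on the strip at x = 27, y = -85, z = 28 mm of the board; raised, it is over 20 mm above the deck.
- paint_tin: Bystander: small enamel tin, 33 mm across, 28 mm tall, standing on the deck's front left corner; origin at the centre of its foot.
- pencil: Bystander: hexagonal pencil, 166 by 7 mm, lying along the deck's front edge (its own y along it); origin near its middle, underside.
- glue_bottle: Bystander: white glue bottle, 33 mm across, 84 mm tall, standing right of the board on the worktop; origin at the centre of its foot.
- razor_saw: Bystander: razor saw, 260 mm long, 20 mm high, with a round dark wooden handle and a brass-backed blade, lying on the worktop right of the board; origin at the handle's blade end.

How it is judged (in metres and radians):
On the way:
1. the strip lies flush at the fence with its pencil line above the sawing edge, the lever still up (y of cut_line in the frame of saw_board between -0.144 and -0.136 m and x of strip in the frame of saw_board between 0.0235 and 0.0295 m and angle between the y axis of strip and the y axis of saw_board, either way round below 0.03 rad and z of strip in the frame of saw_board between 0.019 and 0.025 m and z of lever_pad in the frame of saw_board above 0.08 m), for 0.2 s.
At the end, for the whole second after the job is handed in: The strip lies flat on the deck, flush along the fence (within 3.5 mm, 0.03 rad), its pencil line within 4 mm of the sawing edge, and the lever is down with its foot pressing on the strip by more than 1 N (y of cut_line in the frame of saw_board between -0.144 and -0.136 m and x of strip in the frame of saw_board between 0.0235 and 0.0295 m and angle between the y axis of strip and the y axis of saw_board, either way round below 0.03 rad and z of strip in the frame of saw_board between 0.019 and 0.025 m and z of lever_pad in the frame of saw_board below 0.061 m and contact force between hold_down and strip above 1 N and linear speed of strip below 0.01 m/s); the robot touches nothing.
It fails at once if the strip is gripped or pressed with more than 35 N by the fingers (contact force between the fingers and strip above 35 N).
It fails at once if the strip is lifted more than 8 mm off the deck (z of strip in the frame of saw_board above 0.03 m).
It fails at once if the paint tin, pencil, glue bottle or saw is moved more than 15 mm (distance of any of paint_tin, pencil, glue_bottle, razor_saw from where it was at the start of the episode above 0.015 m).
It also fails if it takes over 58 s, if anything falls off the work surface, if the arm or the gripper's body presses on something with over 40 N, if the wrist force passes 120 N, or if a joint passes its speed limit or range.

## Robot

A 7-joint arm with a two-finger parallel gripper is mounted at the origin on a cart in front of the work surface, level with it; the furniture and walls round the work are solid. World frame = base frame: x ahead of the robot, y to its left, z up, the work surface at z = 0. Lengths are in m, angles in degrees, forces in N, time in s.
With the tool pointing down it reaches from about 0.425 to 0.975 m from the base axis. Payload 16.7 kg.
Tool frame: the origin (TCP) lies between the finger pads; the fingertips stand 17 mm ahead of it and the grasp point (between the pads) lies 2 mm behind it (r.tips_ahead is the z of the fingertips in the tool frame, in m); z points along the fingers, y is the line along which they close (so a half turn about z gives the same grasp; the last joint's range is limited). The gripper opens to 85 mm and grips with 20 to 120 N. Pads are 22 mm wide; open, the fingers measure 114 mm over their backs; the gripper's body (76 mm by 85 mm) begins 54 mm behind the grasp point. The pads swing forward as they close: fully open they stand 13 mm farther back than shut.
Start: joints at [-77.493, 24.414, 4.234, 92.017, -1.954, 63.644, -3.845], TCP at [0.243, 0.63, 0.248] pointing down, gripper open.
Joint ranges: [-163.25, 163.25], [-28.42, 122.38], [-70.27, 78.77], [12.13, 141.07], [-58.53, 238.53], [9.26, 117.41], [-156.51, 156.51]. Speed limits (degrees/s): [108.29, 108.29, 136.94, 136.94, 172.46, 172.46, 172.46].

## Interface

Orientations are given as [roll, pitch, yaw] about the fixed x, y, z axes, in that order (R = Rz(yaw) Ry(pitch) Rx(roll)).
In Python, from plant import r gives the robot as it stands.
- The arm moves only by the shell command python3 -m inch 'ROWS' [FORCE]. ROWS is JSON, a list of rows, each a list of 7 numbers: the finger opening in mm, from 0 to 85.4, then the shift along the tool's x, y, z in mm, then the turn, a rotation vector about the tool's x, y, z in degrees. In form: [[jaw, tx, ty, tz, rx, ry, rz], ...]. A call has 1 to 12 rows; each row is the pose to reach, as a shift and turn from the pose commanded when the call began, along the tool's axes at that moment; what a row does not reach only later rows make up. A row lasts 1/8 s, in which the tool goes at most 62.5 mm and 10.7 degrees, less where a joint would pass 70% of its speed; a pose out of reach is approached as far as the arm can. A call with a gripper value outside its range is refused whole. The fingers move at their own pace and stop on an object; FORCE is the grip in N (left out, the last holds). Time passes only in rows, so rows that repeat a pose let the fingers close. It gives the time, the measured TCP pose, the force, the opening and the grip force at its end, in the units of the state.
- r.get_state(): the state, without advancing time (a new reading comes with each control period).
- r.get_image(name): name is "side" or "top" or "wrist"; returns (picture, depth): 400x640x3 uint8, red, green, blue; 400x640 float32, m along the optical axis (not along the pixel's ray), 0 where there is no reading.
- r.camera_model(name): a dict with "fx", "fy", "cx", "cy" (pixels), "xyz" and "orientation" of the camera in the world; the wrist camera has in their place "hand_eye" (4x4, takes a point from camera to tool coordinates, whose origin is the TCP and whose axes are the flange's). Camera axes: x right, y down, z forward; pixel columns grow to the right and rows downward; lengths in m; the calibration is good to about 2 mm. The wrist camera is an equidistant fisheye: a pixel r from the principal point sees the ray r / f radians off the axis. A picture is of the moment at which its call begins: read the wrist's pose just before it. camera_model takes no time and is no camera call.
- r.sign_off(): hands the job in; it is judged then, once.
The state is a dict: "time_s": time; "joints": joint angles; "joint_velocities": joint speeds; "joint_torque": joint torques, N m; "tool_pos": TCP position; "tcp_rot": TCP orientation; "contact_force": force on the tool from outside, world axes, zero at the start; "moment": the same for the moment, N m; "width": finger opening in m; "gripper_force": force on a finger pad.
Only numpy, scipy, OpenCV 4.12 (cv2) and the standard library are available. Lean on these libraries where they do the work, as an engineer would, in place of code of your own. Each camera call takes 0.05 s, during which the arm holds its last target. There are 200 camera calls.

## Working session

There is one attempt and no reset: what is moved stays moved. The work goes in short steps, Python scripts to look and compute and a shell command to move; the robot and the scene stay as the last step left them, time stands still between calls to the robot, and variables do not carry over. Pictures are saved under pics/ and viewed, at most 10 in all, crops included, and the job is handed in when it is done.

```bash
mkdir -p pics; ls; python3 - <<'E'
from plant import r
import cv2,numpy as np
s=r.get_state();print(s['time_s'],s['tool_pos'],s['tcp_rot'],s['width'],r.tips_ahead)
for n in("side","top"):
    im,d=r.get_image(n);cv2.imwrite(f"pics/{n}0.png",im[:,:,::-1]);np.save(f"{n}0.npy",d);np.save(f"{n}i0.npy",im);print(n,r.camera_model(n))
print(r.camera_model("wrist"))
E
```

```text
pics
0.0 [0.24257623 0.62950054 0.24760827] [-1.79927166e+02  5.05882029e-03  1.58928179e+02] 0.08544534122580487 0.017
side {'fx': 362.11807742373287, 'fy': 362.11807742373287, 'cx': 323.0685433350162, 'cy': 195.41685546698326, 'xyz': array([ 0.10815035, -0.42221649,  1.08685026]), 'orientation': array([-150.86263412,    0.55215683,  -46.84357585])}
top {'fx': 418.18276176128853, 'fy': 418.18276176128853, 'cx': 321.2716607020117, 'cy': 200.43215597628267, 'xyz': array([ 0.30737814, -0.05296808,  1.1236475 ]), 'orientation': array([-170.05061954,    0.31062695,  -89.24780823])}
{'fx': 309.70691628693146, 'fy': 309.70691628693146, 'cx': 319.2045150040948, 'cy': 198.93611140508494, 'hand_eye': array([[-6.75797138e-04, -9.54941779e-01, -2.96792423e-01,
         7.46527050e-02],
       [ 9.99998992e-01, -1.01585303e-03,  9.91548362e-04,
        -2.42897586e-04],
       [-1.24836844e-03, -2.96791454e-01,  9.54941503e-01,
        -1.25317344e-01],
       [ 0.00000000e+00,  0.00000000e+00,  0.00000000e+00,
         1.00000000e+00]])}
```

View pics/top0.png

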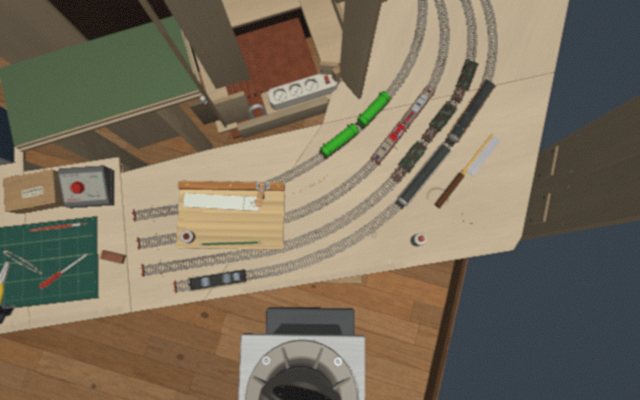

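View pics/side0.png

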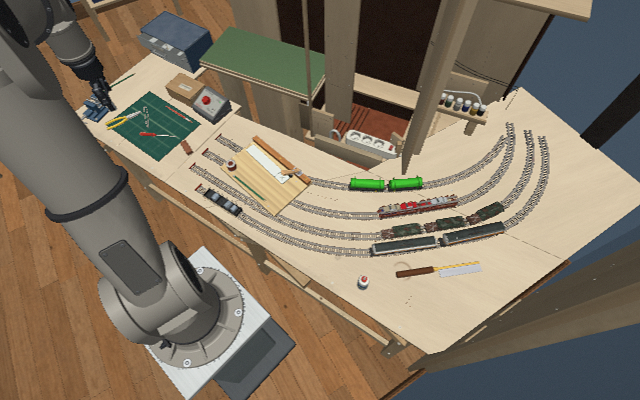

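The top view shows the board at px (178–284, 181–248), with the strip at (183–258, 194–209), the lever at (262,190), the tin at (187,237) and the pencil at (230,243). The saw and bottle are far off to the right. The side view agrees.

```bash
cat > h.py <<'E'
import numpy as np,cv2
from scipy.spatial.transform import Rotation as R
from plant import r
def pose(n,s=None):
    c=r.camera_model(n)
    if n!="wrist": return c,R.from_euler('xyz',c['orientation'],degrees=True).as_matrix(),np.array(c['xyz'])
    T=np.eye(4);T[:3,:3]=R.from_euler('xyz',s['tcp_rot'],degrees=True).as_matrix();T[:3,3]=s['tool_pos']
    T=T@c['hand_eye'];return c,T[:3,:3],T[:3,3]
def dirs(n,c,uv):
    uv=np.atleast_2d(uv).astype(float);x=(uv[:,0]-c['cx'])/c['fx'];y=(uv[:,1]-c['cy'])/c['fy']
    if n!="wrist": return np.c_[x,y,np.ones(len(x))]
    t=np.hypot(x,y)+1e-12;return np.c_[np.sin(t)*x/t,np.sin(t)*y/t,np.cos(t)]
def toplane(n,uv,z,s=None):
    c,M,p=pose(n,s);d=dirs(n,c,uv)@M.T
    return p+d*((z-p[2])/d[:,2])[:,None]
def todepth(n,uv,D,s=None):
    c,M,p=pose(n,s);d=dirs(n,c,uv);uv=np.atleast_2d(uv).astype(int)
    return p+(d/d[:,2:]*D[uv[:,1],uv[:,0]][:,None])@M.T
E
python3 - <<'E'
from h import *
D=np.load("top0.npy");im=np.load("topi0.npy")
for uv in[(220,225),(270,230),(200,220),(220,202),(220,186),(262,186),(262,196),(187,237),(150,230),(300,300),(320,240)]:
    print(uv,im[uv[1],uv[0]],todepth("top",uv,D)[0].round(4))
hs=cv2.cvtColor(im,cv2.COLOR_RGB2HSV)
print(toplane("top",[(178,181),(284,181),(284,248),(178,245),(183,194),(258,209)],.04).round(3))
w=cv2.resize(im[165:260,165:300],None,fx=5.9,fy=5.9,interpolation=cv2.INTER_CUBIC);cv2.imwrite("pics/topc.png",w[:,:,::-1])
E
```

```text
(220, 225) [201 173 126] [0.4301 0.2207 0.0317]
(270, 230) [190 162 118] [0.4185 0.0887 0.032 ]
(200, 220) [193 166 119] [0.4432 0.2756 0.0269]
(220, 202) [212 215 200] [0.4913 0.224  0.0319]
(220, 186) [171 116  71] [0.5324 0.2237 0.0425]
(262, 186) [169 134  93] [0.529  0.1091 0.0651]
(262, 196) [144 114  80] [0.4981 0.1043 0.0901]
(187, 237) [101  50  39] [0.3954 0.297  0.0571]
(150, 230) [185 170 143] [0.4175 0.4162 0.0022]
(300, 300) [141 104  70] [ 0.1952  0.0469 -0.7179]
(320, 240) [191 175 146] [ 0.3966 -0.0423 -0.0006]
[[0.545 0.337 0.04 ]
 [0.549 0.055 0.04 ]
 [0.372 0.05  0.04 ]
 [0.376 0.325 0.04 ]
 [0.51  0.321 0.04 ]
 [0.473 0.121 0.04 ]]
```

View pics/topc.png

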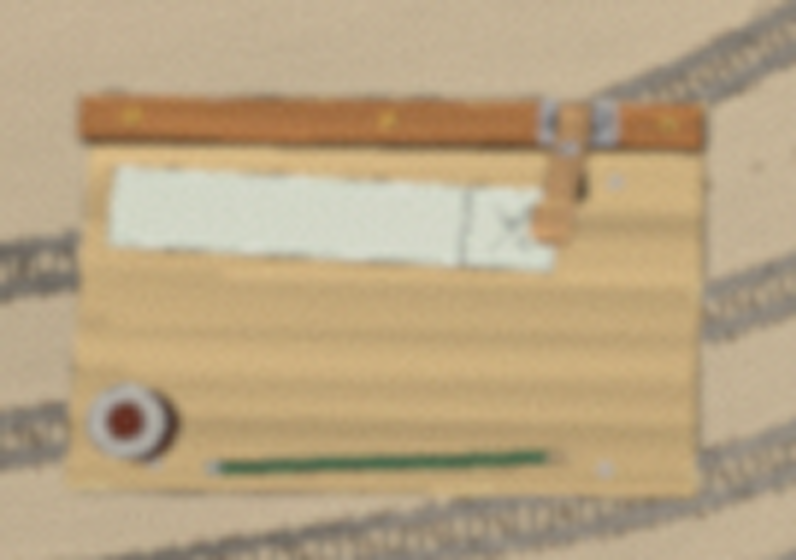

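```bash
cat >> h.py <<'E'
def go(xyz,yaw):
    s=r.get_state();M=R.from_euler('xyz',s['tcp_rot'],degrees=True);Y=R.from_euler('xyz',[180,0,yaw],degrees=True)
    return (M.inv().apply(np.array(xyz)-s['tool_pos'])*1000).round(1),np.degrees((M.inv()*Y).as_rotvec()).round(2)
E
python3 -c "
from h import *
print(go([.48,.19,.25],180.8))"
```

```text
(array([-379.6, -324.7,   -1.9]), array([-7.000e-02, -1.000e-02, -2.187e+01]))
```

```bash
python3 -m inch '[[0,-47,-41,0,0,0,-2.7],[0,-94,-82,0,0,0,-5.4],[0,-141,-123,0,0,0,-8.1],[0,-188,-164,0,0,0,-10.8],[0,-235,-205,0,0,0,-13.5],[0,-282,-246,0,0,0,-16.2],[0,-329,-287,0,0,0,-19],[0,-380,-325,-2,0,0,-21.9],[0,-380,-325,-2,0,0,-21.9],[0,-380,-325,-2,0,0,-21.9],[0,-380,-325,-2,0,0,-21.9],[0,-380,-325,-2,0,0,-21.9]]' 20
python3 - <<'E'
from h import *
s=r.get_state();im,D=r.get_image("wrist");print(s['tool_pos'],s['tcp_rot'],s['contact_force'],s['width'])
np.savez("w1.npz",im=im,D=D,p=s['tool_pos'],o=s['tcp_rot']);cv2.imwrite("pics/w1.png",im[:,:,::-1])
E
```

```text
time_s: 1.6
tool_pos: [0.48, 0.1909, 0.2502]
tcp_rot: [-180.0, -0.0, -179.1]
contact_force: [0.5, -0.2, 0.4]
width: -0.0002
gripper_force: 0.0
[0.4799529  0.19087134 0.25021659] [-1.79999746e+02 -1.44792110e-02 -1.79077089e+02] [ 0.47955876 -0.23305727  0.41188335] -0.00018307026163538875
```

View pics/w1.png

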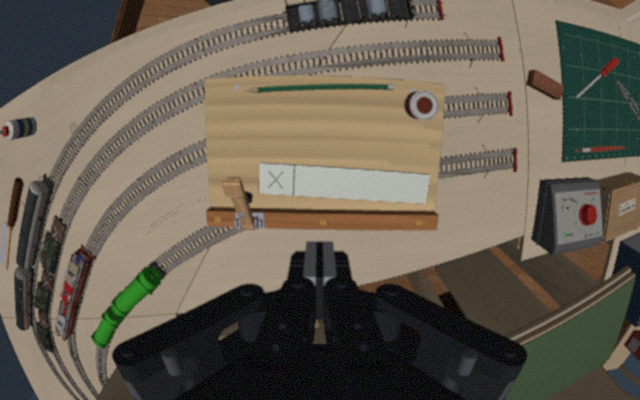

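The wrist view is upside down, with +x toward the bottom and +y to the right. The strip is at px (259–430, 163–203) and its pencil line at about x=294. The fence runs along rows 209–229, the board ends are at columns 206 and 441, and the lever pad is at (233,183).

```bash
cat > meas.py <<'E'
from h import *
def line(P): # fit y->x line or so: returns centre, dir
    vx,vy,x,y=cv2.fitLine(P.astype(np.float32),cv2.DIST_HUBER,0,.01,.01).ravel();return np.array([x,y]),np.array([vx,vy])
def measure(im,D,s,zd=.030,pr=True):
    hs=cv2.cvtColor(im,cv2.COLOR_RGB2HSV).astype(int)
    V,U=np.mgrid[0:400,0:640];uv=np.c_[U.ravel(),V.ravel()]
    W=toplane("wrist",uv,zd,s)[:,:2].reshape(400,640,2)
    roi=(W[...,0]>.34)&(W[...,0]<.56)&(W[...,1]>.0)&(W[...,1]<.36)
    fe=(roi&(hs[...,1]>125)&(hs[...,0]<15)&(hs[...,2]>90)).astype(np.uint8)
    n,l,st,c=cv2.connectedComponentsWithStats(fe);fe=l==1+np.argmax(st[1:,4])
    stp=(roi&(hs[...,1]<45)&(hs[...,2]>170)).astype(np.uint8)
    n,l,st,c=cv2.connectedComponentsWithStats(cv2.morphologyEx(stp,cv2.MORPH_CLOSE,np.ones((5,5))));stp=(l==1+np.argmax(st[1:,4])).astype(np.uint8)
    return hs,W,roi,fe.astype(np.uint8),stp
E
python3 - <<'E'
from meas import *
z=np.load("w1.npz");im,D=z['im'],z['D'];s=dict(tool_pos=z['p'],tcp_rot=z['o'])
print("heights",[ (uv,todepth("wrist",uv,D,s)[0].round(4),im[uv[1],uv[0]]) for uv in[(320,120),(400,140),(350,183),(390,190),(320,222),(233,183),(243,210),(251,221),(227,140)]])
hs,W,roi,fe,stp=measure(im,D,s)
print(fe.sum(),stp.sum())
for n,m,h in(("fence",fe,.048),("strip",stp,.036)):
    c=max(cv2.findContours(m,0,cv2.CHAIN_APPROX_NONE)[0],key=len)[:,0]
    P=toplane("wrist",c,h,s)[:,:2]*1000
    print(n,cv2.minAreaRect(P.astype(np.float32)),cv2.boxPoints(cv2.minAreaRect(P.astype(np.float32))).round(1).tolist())
E
```

```text
heights [((320, 120), array([0.4214, 0.1905, 0.0269]), array([163, 143, 106], dtype=uint8)), ((400, 140), array([0.4411, 0.283 , 0.0269]), array([156, 134, 101], dtype=uint8)), ((350, 183), array([0.4922, 0.226 , 0.0326]), array([182, 183, 175], dtype=uint8)), ((390, 190), array([0.4997, 0.2738, 0.0323]), array([180, 182, 177], dtype=uint8)), ((320, 222), array([0.5359, 0.1923, 0.0443]), array([152, 116,  60], dtype=uint8)), ((233, 183), array([0.4733, 0.1127, 0.1121]), array([177, 138, 100], dtype=uint8)), ((243, 210), array([0.5101, 0.1124, 0.0802]), array([150, 119,  87], dtype=uint8)), ((251, 221), array([0.5283, 0.1165, 0.0645]), array([102,  75,  51], dtype=uint8)), ((227, 140), array([0.4438, 0.0829, 0.026 ]), array([163, 139, 106], dtype=uint8))]
2418 4877
fence ((532.8966674804688, 230.24276733398438), (202.53138732910156, 19.067108154296875), 89.7582778930664) [[522.9000244140625, 129.0], [542.0, 128.89999389648438], [542.9000244140625, 331.5], [523.7999877929688, 331.5]]
strip ((492.2417907714844, 220.34408569335938), (197.14337158203125, 35.153045654296875), 87.22480010986328) [[469.8999938964844, 122.69999694824219], [505.0, 121.0], [514.5999755859375, 317.8999938964844], [479.5, 319.70001220703125]]
```

```bash
python3 - <<'E'
from meas import *
z=np.load("w1.npz");im,D=z['im'],z['D'];s=dict(tool_pos=z['p'],tcp_rot=z['o'])
ZD=.0267
hs,W,roi,fe,stp=measure(im,D,s,ZD)
V,U=np.mgrid[0:400,0:640];uv=np.c_[U.ravel(),V.ravel()]
H=todepth("wrist",uv,D,s)[:,2].reshape(400,640)
W2=toplane("wrist",uv,ZD,s)[:,:2].reshape(400,640,2)
dk=roi&(H>ZD-.004)&(H<ZD+.004)&(W2[...,0]<.46)&(W2[...,0]>.39)
print("deck z",np.median(H[dk&(W2[...,1]>.1)&(W2[...,1]<.3)]),"strip z",np.median(H[cv2.erode(stp,np.ones((5,5)))>0]),"fence z",np.median(H[cv2.erode(fe,np.ones((5,5)))>0]))
for lo in np.arange(.39,.46,.014):
    q=dk&(W2[...,0]>lo)&(W2[...,0]<lo+.014);y=W2[q][:,1];print("x%.3f ends y"%lo,np.percentile(y,[.5,99.5]).round(4))
# colour edges along rows: right end (small u)
for v in(100,115,125,135,150,190):
    g=cv2.GaussianBlur(im,(3,5),0)[v].astype(float);sat=g[:,0]-g[:,2]
    d=np.gradient(sat);a=195+np.argmax(np.abs(d[195:220]));b=430+np.argmax(np.abs(d[430:455]))
    print(v,a,b,toplane("wrist",[(a,v),(b,v)],ZD,s)[:,:2].round(4).tolist(),d[[a,b]].round(1))
# fence front line at its top and bottom; mask cols
fm=(roi|True)&(hs[...,1]>110)&(hs[...,0]<17)&(hs[...,2]>80)
L=[];B=[]
for u in range(270,435):
    rr=np.where(fe[:,u])[0]
    if len(rr)>8:L.append((u,rr[0]-.5));B.append((u,rr[-1]+.5))
for n,q in(("front",L),("back",B)):
    P=toplane("wrist",q,ZD+.018,s)[:,:2];c,d=line(P);d=d*np.sign(d[1]);print(n,c.round(4),"yaw",np.arctan2(-d[0],d[1]).round(4),"x@.2",(c+d*(.2-c[1])/d[1])[0].round(4))
c=max(cv2.findContours(stp,0,cv2.CHAIN_APPROX_NONE)[0],key=len)[:,0]
rc=cv2.minAreaRect((toplane("wrist",c,ZD+.006,s)[:,:2]*1000).astype(np.float32));print(rc,cv2.boxPoints(rc).round(1).tolist())
# pencil line
P=[]
for v in range(168,196):
    g=im[v,275:315].astype(int).sum(1);k=np.argmin(g[12:28])+12;P.append((275+k,v))
W=toplane("wrist",P,ZD+.006,s)[:,:2];print("pencil",np.median(W,0).round(4))
E
```

```text
deck z 0.026043324842616233 strip z 0.03213423173489727 fence z 0.04410708394578444
x0.390 ends y [0.0582 0.3332]
x0.404 ends y [0.058  0.3333]
x0.418 ends y [0.0578 0.333 ]
x0.432 ends y [0.058  0.3331]
x0.446 ends y [0.0577 0.3329]
100 204 437 [[0.3957, 0.0558], [0.3912, 0.3261]] [ 8.5 14. ]
115 205 443 [[0.4134, 0.0566], [0.4083, 0.3348]] [  7. -16.]
125 205 442 [[0.4252, 0.0562], [0.4203, 0.3343]] [ 8. -7.]
135 206 441 [[0.4371, 0.057], [0.4323, 0.3339]] [ 7. -8.]
150 206 440 [[0.455, 0.0561], [0.4504, 0.3342]] [ 7.5 -8.5]
190 209 436 [[0.5043, 0.0564], [0.5, 0.3343]] [ 9.  -6.5]
front [0.525  0.2166] yaw -0.0036 x@.2 0.525
back [0.5434 0.233 ] yaw -0.0007 x@.2 0.5433
((493.08795166015625, 220.6483154296875), (199.05929565429688, 35.494659423828125), 87.22480773925781) [[470.5, 122.0999984741211], [506.0, 120.4000015258789], [515.5999755859375, 319.20001220703125], [480.20001220703125, 320.8999938964844]]
pencil [0.4914 0.1608]
```

```bash
python3 -c "
from h import *
print(go([.450,.18,.048],179.9))"
```

```text
(array([ 30.2, -10.2, 202.3]), array([-0.  , -0.01,  1.01]))
```

```bash
python3 -m inch '[[0,30,-10,40,0,0,1],[0,30,-10,80,0,0,1],[0,30,-10,120,0,0,1],[0,30,-10,150,0,0,1],[0,30,-10,175,0,0,1],[0,30,-10,190,0,0,1],[0,30,-10,198,0,0,1],[0,30,-10,202,0,0,1],[0,30,-10,202,0,0,1],[0,30,-10,202,0,0,1]]'
python3 -m inch '[[0,0,0,1,0,0,0],[0,0,0,2,0,0,0],[0,0,0,2,0,0,0]]'
python3 -m inch '[[0,0,0,1,0,0,0],[0,0,0,1,0,0,0]]'
python3 -m inch '[[0,0,0,1,0,0,0],[0,0,0,1,0,0,0]]'
```

```text
time_s: 2.9
tool_pos: [0.4508, 0.1796, 0.0488]
tcp_rot: [180.0, 0.0, 179.8]
contact_force: [-0.6, -1.2, -0.3]
width: -0.0002
gripper_force: 0.0
time_s: 3.28
tool_pos: [0.4505, 0.1795, 0.0463]
tcp_rot: [-180.0, -0.0, 179.8]
contact_force: [1.1, 0.9, -0.5]
width: 0.0001
gripper_force: 0.0
time_s: 3.52
tool_pos: [0.4505, 0.1794, 0.0452]
tcp_rot: [-180.0, -0.0, 179.8]
contact_force: [1.3, 0.4, -0.1]
width: -0.0
gripper_force: 0.0
time_s: 3.78
tool_pos: [0.4505, 0.1794, 0.0442]
tcp_rot: [-180.0, -0.0, 179.8]
contact_force: [0.8, 0.1, -0.1]
width: 0.0005
gripper_force: 0.0
```

```bash
python3 -m inch '[[0,0,0,0.7,0,0,0],[0,0,0,0.7,0,0,0]]'
python3 -m inch '[[0,0,0,0.7,0,0,0],[0,0,0,0.7,0,0,0]]'
```

```text
time_s: 4.03
tool_pos: [0.4506, 0.1795, 0.0436]
tcp_rot: [-180.0, -0.0, 179.8]
contact_force: [-0.5, 0.1, -0.5]
width: -0.0001
gripper_force: 0.0
time_s: 4.28
tool_pos: [0.4506, 0.1795, 0.0434]
tcp_rot: [180.0, -0.0, 179.8]
contact_force: [-3.5, -0.6, 14.3]
width: 0.0003
gripper_force: 6.9
```

```bash
python3 -m inch '[[0,0,0,-2.7,0,0,0],[0,-4,0,-2.7,0,0,0],[0,-8,0,-2.7,0,0,0],[0,-10,0,-2.7,0,0,0],[0,-12,0,-2.7,0,0,0],[0,-14,0,-2.7,0,0,0],[0,-16,0,-2.7,0,0,0],[0,-18,0,-2.7,0,0,0],[0,-20,0,-2.7,0,0,0],[0,-22,0,-2.7,0,0,0],[0,-22,0,-2.7,0,0,0]]'
python3 - <<'E'
from h import *
s=r.get_state();im,D=r.get_image("wrist");print(s['tool_pos'],s['contact_force'])
np.savez("w2.npz",im=im,D=D,p=s['tool_pos'],o=s['tcp_rot']);cv2.imwrite("pics/w2.png",im[:,:,::-1])
E
```

```text
time_s: 5.65
tool_pos: [0.4729, 0.1793, 0.0456]
tcp_rot: [180.0, 0.0, 179.8]
contact_force: [-0.4, 2.7, 1.5]
width: 0.0003
gripper_force: 0.0
[0.47291916 0.17933331 0.04563847] [-0.43726579  2.65165684  1.48609258]
```

View pics/w2.png

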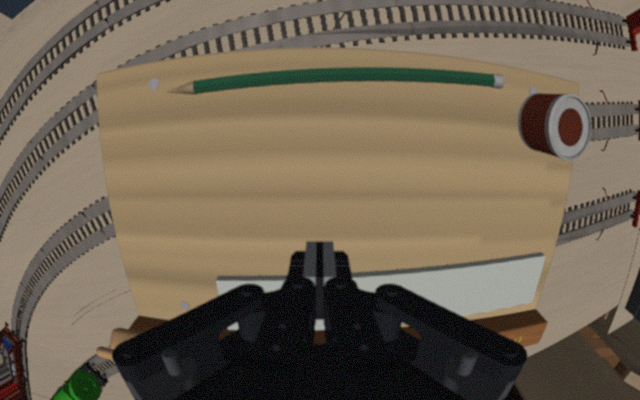

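The fingertip at (320,250–275) is on the strip's front edge, which runs from (218,280) to (544,255). I'll keep pushing gently.

```bash
python3 -m inch '[[0,-1,0,0,0,0,0],[0,-2,0,0,0,0,0],[0,-3,0,0,0,0,0],[0,-3,0,0,0,0,0]]'
python3 -m inch '[[0,-1,0,0,0,0,0],[0,-1,0,0,0,0,0]]'
python3 -m inch '[[0,-1,0,0,0,0,0],[0,-1,0,0,0,0,0]]'
python3 - <<'E'
from h import *
s=r.get_state();im,D=r.get_image("wrist")
np.savez("w3.npz",im=im,D=D,p=s['tool_pos'],o=s['tcp_rot'])
P=[]
for u in list(range(225,285,3))+list(range(365,540,3)):
    g=cv2.GaussianBlur(im,(1,3),0)[235:300,u].astype(int)
    k=np.where((g[:,2]>.88*g[:,0])&(g[:,0]>120))[0]
    if len(k):P.append((u,235+k[0]-.5))
W=toplane("wrist",P,.0323,s)[:,:2]
for p,w in list(zip(P,W.round(4)))[::6]:print(p,w)
E
```

```text
time_s: 6.2
tool_pos: [0.4756, 0.1794, 0.0456]
tcp_rot: [-180.0, -0.0, 179.8]
contact_force: [-1.3, 2.4, 1.9]
width: 0.0001
gripper_force: 0.1
time_s: 6.45
tool_pos: [0.4762, 0.1794, 0.0455]
tcp_rot: [-180.0, -0.0, 179.8]
contact_force: [-4.4, 2.4, 4.3]
width: 0.0
gripper_force: 0.1
time_s: 6.7
tool_pos: [0.4765, 0.1794, 0.0454]
tcp_rot: [-180.0, -0.1, 179.8]
contact_force: [-7.6, 4.2, 5.1]
width: 0.0
gripper_force: 0.2
(225, np.float64(277.5)) [0.4889 0.1281]
(243, np.float64(277.5)) [0.4884 0.1383]
(261, np.float64(278.5)) [0.4886 0.1481]
(279, np.float64(278.5)) [0.4884 0.1578]
(377, np.float64(276.5)) [0.4876 0.2093]
(395, np.float64(275.5)) [0.4874 0.2191]
(413, np.float64(274.5)) [0.4874 0.2291]
(431, np.float64(273.5)) [0.4874 0.2396]
(449, np.float64(271.5)) [0.4869 0.2504]
(467, np.float64(270.5)) [0.4872 0.262 ]
(485, np.float64(268.5)) [0.487  0.2741]
(503, np.float64(266.5)) [0.4869 0.2871]
(521, np.float64(264.5)) [0.4869 0.3012]
(539, np.float64(261.5)) [0.4863 0.3164]
```

```bash
python3 -m inch '[[0,4,0,0,0,0,0],[0,6,0,0,0,0,0],[0,6,0,-25,0,0,0],[0,6,0,-40,0,0,0],[0,6,40,-40,0,0,0],[0,-14,80,-40,0,0,0],[0,-30,120,-40,0,0,0],[0,-30,150,-40,0,0,0],[0,-30,168,-40,0,0,0],[0,-30,168,-40,0,0,0],[0,-30,168,-40,0,0,0]]'
python3 - <<'E'
from h import *
s=r.get_state();im,D=r.get_image("wrist")
print(go([.508,.3475,.0456],179.9))
np.savez("w4.npz",im=im,D=D,p=s['tool_pos'],o=s['tcp_rot']);cv2.imwrite("pics/w4.png",im[:,:,::-1])
E
```

```text
time_s: 8.12
tool_pos: [0.5081, 0.3459, 0.0856]
tcp_rot: [-180.0, -0.0, 179.8]
contact_force: [0.4, -0.5, -0.7]
width: 0.0
gripper_force: 0.0
(array([ 0.3,  1.7, 40.1]), array([-0.04, -0.01, -0.15]))
```

View pics/w4.png

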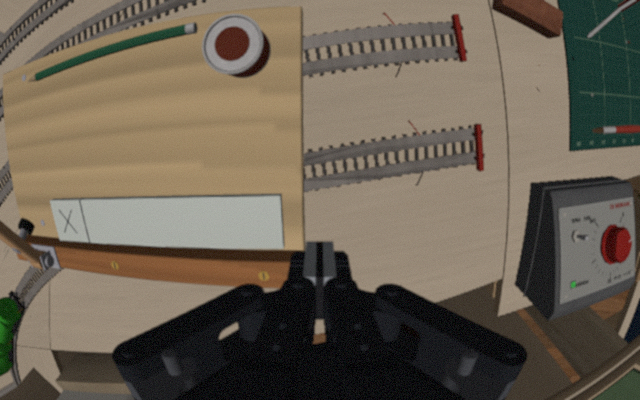

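The strip now lies flush along the fence. Its left end is at column 283 (rows 194–248), the pencil line runs (81,200)–(89,243), and the finger at (320,260) is just off the end.

```bash
python3 -c "
from h import *
z=np.load('w4.npz');s=dict(tool_pos=z['p'],tcp_rot=z['o'])
print(toplane('wrist',[(283,194),(283,248),(81,200),(89,243),(50,201),(57,242)],.0323,s).round(4), toplane('wrist',[(302,100),(302,180)],.0263,s).round(4))"
python3 -m inch '[[0,0,2,15,0,0,0],[0,0,2,30,0,0,0],[0,0,2,38,0,0,0],[0,0,2,40,0,0,0],[0,0,2,40,0,0,0],[0,0,2,40,0,0,0]]'
```

```text
[[0.4857 0.3236 0.0323]
 [0.5219 0.322  0.0323]
 [0.4889 0.1642 0.0323]
 [0.5248 0.1617 0.0323]
 [0.4896 0.1235 0.0323]
 [0.5268 0.1186 0.0323]] [[0.4299 0.3356 0.0263]
 [0.4785 0.3349 0.0263]]
time_s: 8.93
tool_pos: [0.5083, 0.3495, 0.046]
tcp_rot: [180.0, 0.0, 179.8]
contact_force: [-0.7, -0.0, 0.3]
width: 0.0001
gripper_force: 0.0
```

```bash
python3 -m inch '[[0,0,-5,0.5,0,0,0],[0,0,-10,0.5,0,0,0],[0,0,-15,0.5,0,0,0],[0,0,-20,0.5,0,0,0],[0,0,-25,0.5,0,0,0],[0,0,-30,0.5,0,0,0],[0,0,-35,0.5,0,0,0],[0,0,-40,0.5,0,0,0],[0,0,-45,0.5,0,0,0],[0,0,-50,0.5,0,0,0],[0,0,-55,0.5,0,0,0],[0,0,-55,0.5,0,0,0]]'
python3 -c "
from h import *
s=r.get_state();im,D=r.get_image('wrist');np.savez('w5.npz',im=im,D=D,p=s['tool_pos'],o=s['tcp_rot']);cv2.imwrite('pics/w5.png',im[:,:,::-1])"
```

```text
time_s: 10.42
tool_pos: [0.5079, 0.2938, 0.0451]
tcp_rot: [-180.0, -0.0, 179.8]
contact_force: [-0.6, -0.2, -0.9]
width: -0.0001
gripper_force: 0.0
```

View pics/w5.png

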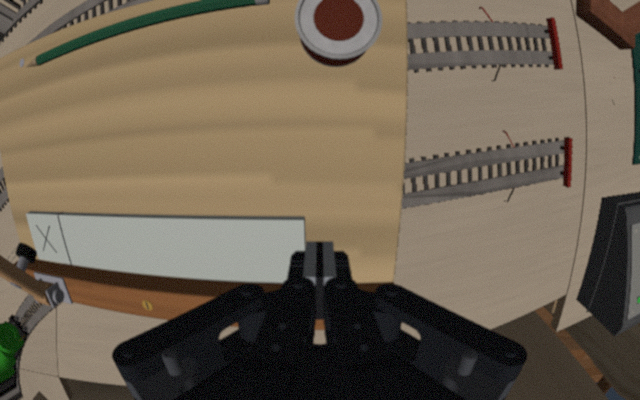

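The strip slides along the fence with the finger on its left end. The front left corner is at (305,217) and the pencil line runs (60,215)–(70,263).

```bash
python3 -c "
from h import *
z=np.load('w5.npz');s=dict(tool_pos=z['p'],tcp_rot=z['o'])
print(toplane('wrist',[(305,217),(304.5,260),(60,215),(70,263)],.0323,s).round(4), toplane('wrist',[(407,40),(401,200)],.0263,s).round(4))"
python3 -m inch '[[0,0,-5,0,0,0,0],[0,0,-10,0,0,0,0],[0,0,-15,0,0,0,0],[0,0,-20,0,0,0,0],[0,0,-25,0,0,0,0],[0,0,-30,0,0,0,0],[0,0,-35,0,0,0,0],[0,0,-40,0,0,0,0],[0,0,-45,0,0,0,0],[0,0,-50,0,0,0,0],[0,0,-53,0,0,0,0],[0,0,-53,0,0,0,0]]'
python3 - <<'E'
from h import *
s=r.get_state();im,D=r.get_image('wrist');np.savez('w6.npz',im=im,D=D,p=s['tool_pos'],o=s['tcp_rot'])
im2,D2=r.get_image('top');np.savez('t6.npz',im=im2,D=D2)
a=cv2.resize(im,(480,300));b=cv2.resize(im2[165:260,165:325],None,fx=5,fy=5,interpolation=cv2.INTER_CUBIC)[:,:,:]
b=cv2.resize(im2[170:230,200:320],None,fx=6.5,fy=6.5,interpolation=cv2.INTER_CUBIC)
o=np.zeros((300+b.shape[0],max(480,b.shape[1]),3),np.uint8);o[:300,:480]=a;o[300:,:b.shape[1]]=b
o=o[:600];cv2.imwrite('pics/c6.png',o[:,:,::-1]);print(o.shape)
E
```

```text
[[0.4851 0.2866 0.0323]
 [0.5084 0.2858 0.0323]
 [0.486  0.1294 0.0323]
 [0.5205 0.1257 0.0323]] [[0.4003 0.3348 0.0263]
 [0.4787 0.3343 0.0263]]
time_s: 11.98
tool_pos: [0.5078, 0.2411, 0.0451]
tcp_rot: [-180.0, -0.0, 179.8]
contact_force: [0.5, 0.2, -0.5]
width: -0.0001
gripper_force: 0.0
(600, 780, 3)
```

View pics/c6.png

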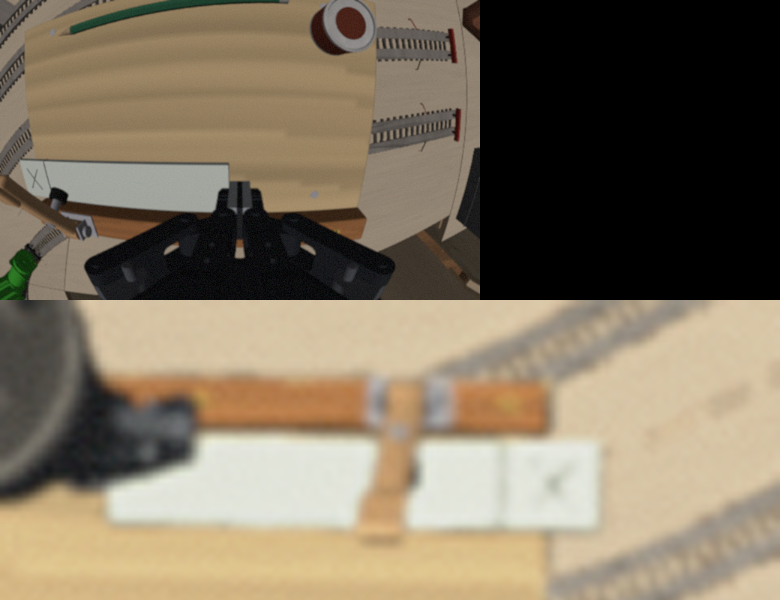

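The upper panel shows the finger on the strip's left end. In the lower panel (top camera, ×6.5, origin 200,170) the pencil line is at column 502, the board edge at 548 and the strip end at 598, so about 19 mm remain.

```bash
python3 -m inch '[[0,0,-4,0,0,0,0],[0,0,-8,0,0,0,0],[0,0,-12,0,0,0,0],[0,0,-14,0,0,0,0],[0,0,-15,0,0,0,0],[0,0,-15,0,0,0,0]]'
cat > tm.py <<'E'
from h import *
ims=[r.get_image('top')[0].astype(float) for _ in range(4)];im=np.mean(ims,0)
def sub(d,a):  # peak of |d|
    i=int(np.argmax(np.abs(d[1:-1])))+1;y=np.abs(d[i-1:i+2]);k=.5*(y[0]-y[2])/(y[0]-2*y[1]+y[2]+1e-9);return a+i+k
E_=[];S=[];L=[]
rows=range(194,206)
for v in rows:
    g=im[v];S.append((sub(np.gradient((g[:,2]/g[:,0])[284:308]),284),v))
    q=-(g.sum(1)[270:292]-cv2.GaussianBlur(g.sum(1)[None],(15,1),0)[0][270:292]);L.append((sub(q.clip(0),270),v))
for v in range(212,242):
    g=im[v];E_.append((sub(np.gradient((g[:,2]/g[:,0])[278:290]),278),v))
S,L,E_=map(np.array,(S,L,E_))
W=lambda q,z:toplane('top',q,z)[:,:2]*1000
ws,wl,we=W(S,.0323),W(L,.0323),W(E_,.0263)
print('strip end',np.median(ws[:,1]).round(1),ws[:,1].round(1));print('line',np.median(wl[:,1]).round(1),wl[:,1].round(1))
p=np.polyfit(we[:,0],we[:,1],1);print('edge median',np.median(we[:,1]).round(1),'spread',we[:,1].std().round(2))
e=np.median(we[:,1]);print('overhang',(e-np.median(ws[:,1])).round(1),'line minus edge',(np.median(wl[:,1])-e).round(1))
cv2.imwrite('pics/t7.png',cv2.resize(im[175:225,235:315].astype(np.uint8),None,fx=9.5,fy=9.5,interpolation=cv2.INTER_CUBIC)[:,:,::-1])
E
python3 tm.py
```

```text
time_s: 12.82
tool_pos: [0.5077, 0.2263, 0.0451]
tcp_rot: [-180.0, -0.0, 179.8]
contact_force: [-0.6, 0.6, 1.1]
width: -0.0004
gripper_force: 0.0
strip end 18.7 [18.3 18.1 18.1 18.3 18.8 19.  18.9 18.9 18.7 18.8 18.7 18.6]
line 59.8 [60.2 44.7 60.3 60.2 38.7 38.8 60.  59.9 59.8 59.7 59.6 58.6]
edge median 55.4 spread 0.54
overhang 36.7 line minus edge 4.4
```

```bash
python3 -m inch '[[0,0,-2,0,0,0,0],[0,0,-3.8,0,0,0,0],[0,0,-3.8,0,0,0,0]]'; python3 tm.py
python3 -c "
from h import *
s=r.get_state();im,D=r.get_image('wrist');np.savez('w8.npz',im=im,D=D,p=s['tool_pos'],o=s['tcp_rot'])
P=[]
for u in range(40,296,6):
    g=cv2.GaussianBlur(im,(1,3),0)[190:300,u].astype(int)
    k=np.where((g[:,2]>.88*g[:,0])&(g[:,0]>120))[0]
    if len(k):P.append((u,190+k[0]-.5))
W=toplane('wrist',P,.0323,s)[:,:2]
for p,w in list(zip(P,W.round(4)))[::4]:print(p[1],w)
k=W[:,1]>.05
print(np.polyfit(W[k,1],W[k,0],1))
"
```

```text
time_s: 13.4
tool_pos: [0.5077, 0.2222, 0.0451]
tcp_rot: [-180.0, -0.0, 179.8]
contact_force: [0.5, 0.2, -0.8]
width: -0.0001
gripper_force: 0.0
strip end 15.3 [15.4 15.4 15.3 15.3 15.3 15.2 15.1 15.2 15.3 15.4 15.5 15.5]
line 54.9 [55.1 55.1 54.9 54.9 54.9 54.6 54.6 54.6 55.  55.5 55.7 54.9]
edge median 55.4 spread 0.55
overhang 40.1 line minus edge -0.4
213.5 [0.4853 0.0354]
214.5 [0.4854 0.0625]
215.5 [0.4856 0.0854]
216.5 [0.4858 0.1052]
217.5 [0.486  0.1227]
217.5 [0.4857 0.1386]
218.5 [0.4861 0.1531]
218.5 [0.4859 0.1666]
219.5 [0.4863 0.1793]
219.5 [0.4862 0.1915]
219.5 [0.4861 0.2033]
[-0.0005011  0.4861461]
```

```bash
python3 -m inch '[[0,0,5,0,0,0,0],[0,0,6,-20,0,0,0],[0,0,6,-35,0,0,0],[0,25,0,-35,0,0,0],[0,43,-30,-35,0,0,0],[0,43,-37,-35,0,0,0],[0,43,-37,-15,0,0,0],[0,43,-37,-3,0,0,0],[0,43,-37,0,0,0,0],[0,43,-37,0,0,0,0]]'
python3 -m inch '[[0,-2,0,0,0,0,0],[0,-4,0,0,0,0,0],[0,-6,0,0,0,0,0],[0,-8,0,0,0,0,0],[0,-8,0,0,0,0,0]]'
python3 -m inch '[[0,-1,0,0,0,0,0],[0,-2,0,0,0,0,0],[0,-2,0,0,0,0,0]]'
python3 -m inch '[[0,-1,0,0,0,0,0],[0,-1,0,0,0,0,0]]'
```

```text
time_s: 14.9
tool_pos: [0.4647, 0.1858, 0.0451]
tcp_rot: [-180.0, -0.0, 179.8]
contact_force: [0.7, 0.3, -0.1]
width: -0.0003
gripper_force: 0.0
time_s: 15.52
tool_pos: [0.4728, 0.1856, 0.0451]
tcp_rot: [-180.0, 0.0, 179.8]
contact_force: [-0.8, 0.7, -0.6]
width: -0.0
gripper_force: 0.0
time_s: 15.9
tool_pos: [0.4746, 0.1856, 0.0451]
tcp_rot: [-180.0, -0.0, 179.8]
contact_force: [0.4, 0.5, 0.0]
width: -0.0001
gripper_force: 0.0
time_s: 16.15
tool_pos: [0.4756, 0.1856, 0.0451]
tcp_rot: [-180.0, 0.0, 179.8]
contact_force: [-0.3, 0.9, -0.9]
width: 0.0004
gripper_force: 0.0
```

```bash
python3 -m inch '[[0,-1,0,0,0,0,0],[0,-1,0,0,0,0,0]]'
python3 -m inch '[[0,-1,0,0,0,0,0],[0,-1,0,0,0,0,0]]'
```

```text
time_s: 16.4
tool_pos: [0.4767, 0.1856, 0.0451]
tcp_rot: [-180.0, 0.0, 179.8]
contact_force: [0.5, 0.6, -0.8]
width: -0.0
gripper_force: 0.0
time_s: 16.65
tool_pos: [0.4773, 0.1854, 0.045]
tcp_rot: [-180.0, -0.0, 179.8]
contact_force: [-3.1, -1.7, 0.8]
width: 0.0001
gripper_force: 1.1
```

```bash
python3 -m inch '[[0,4,0,0,0,0,0],[0,8,0,0,0,0,0],[0,8,0,-35,0,0,0],[0,8,0,-75,0,0,0],[0,8,0,-115,0,0,0],[0,8,0,-150,0,0,0],[0,8,0,-150,0,0,0],[0,8,0,-150,0,0,0]]'
python3 - <<'E'
from h import *
s=r.get_state();im,D=r.get_image('wrist');np.savez('w9.npz',im=im,D=D,p=s['tool_pos'],o=s['tcp_rot'])
cv2.imwrite('pics/w9.png',im[:,:,::-1]);print(go([.4945,.1105,.150],179.9))
E
python3 tm.py
```

```text
time_s: 17.65
tool_pos: [0.4692, 0.1856, 0.1947]
tcp_rot: [180.0, -0.0, 179.8]
contact_force: [-0.2, 0.3, 0.1]
width: 0.0002
gripper_force: 0.0
(array([-25.7, -74.9,  44.3]), array([-0.03, -0.06, -0.07]))
strip end 15.0 [14.9 14.9 15.  15.  15.  15.2 15.2 15.1 15.3 14.9 14.9 22.4]
line 54.8 [55.1 55.  54.9 54.9 54.8 37.6 54.6 54.6 54.5 54.6 55.1 54.9]
edge median 55.4 spread 0.55
overhang 40.4 line minus edge -0.6
```

View pics/w9.png

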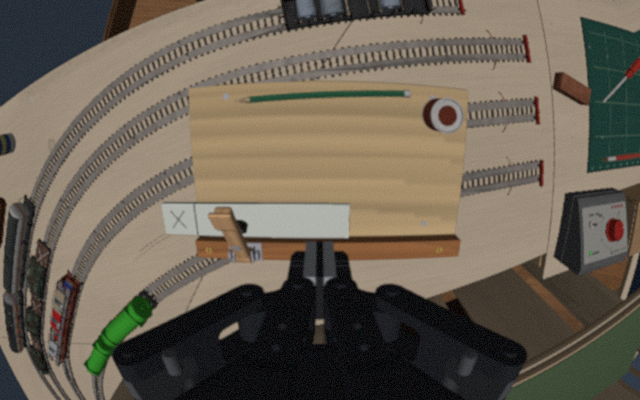

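The strip at (162–350, 203–238) lies along the fence, its pencil line (about x=196) is above the board's end (about x=195), and the lever is still up with its pad at (222,214). One numeric check of the angle and lever position next.

```bash
python3 - <<'E'
from meas import *
z=np.load('w9.npz');im=z['im'];D=z['D'];s=dict(tool_pos=z['p'],tcp_rot=z['o'])
a=[];f=[];b=[]
g=cv2.GaussianBlur(im,(3,3),0).astype(int)
for u in list(range(200,210,2))+list(range(258,300,3)):
    c=g[195:265,u];k=np.where((c[:,2]>.88*c[:,0])&(c[:,0]>120))[0]
    a.append((u,195+k[0]-.5));b.append((u,195+k[k<46].max()+.5))
for q in(a,b):
    W=toplane('wrist',q,.0323,s)[:,:2];p=np.polyfit(W[:,1],W[:,0],1);print('slope',p[0].round(4),'x@.115',np.polyval(p,.115).round(4))
for uv in[(222,214),(233,233),(243,252)]:print(uv,todepth('wrist',uv,D,s)[0].round(4))
E
```

```text
slope 0.0119 x@.115 0.4878
slope 0.0103 x@.115 0.5244
(222, 214) [0.4711 0.1127 0.1104]
(233, 233) [0.4939 0.1144 0.0931]
(243, 252) [0.5237 0.1144 0.0688]
```

```bash
python3 -m inch '[[0,-9,-24,0,0,0,0],[0,-18,-48,0,0,0,0],[0,-25.7,-73,0,0,0,0],[0,-25.7,-73,20,0,0,0],[0,-25.7,-73,44,0,0,0],[0,-25.7,-73,58,0,0,0],[0,-25.7,-73,66,0,0,0],[0,-25.7,-73,70,0,0,0],[0,-25.7,-73,70,0,0,0]]'
python3 -m inch '[[0,0,0,3,0,0,0],[0,0,0,6,0,0,0],[0,0,0,9,0,0,0],[0,0,0,12,0,0,0],[0,0,0,12,0,0,0]]'
```

```text
time_s: 19.02
tool_pos: [0.4952, 0.1126, 0.1253]
tcp_rot: [180.0, 0.0, 179.8]
contact_force: [0.3, 0.2, -0.1]
width: -0.0002
gripper_force: 0.0
time_s: 19.65
tool_pos: [0.4951, 0.1125, 0.1129]
tcp_rot: [-180.0, -0.0, 179.8]
contact_force: [0.3, -0.1, -0.3]
width: 0.0
gripper_force: 0.1
```

```bash
python3 -m inch '[[0,0,0,3,0,0,0],[0,0,0,6,0,0,0],[0,0,0,9,0,0,0],[0,0,0,9,0,0,0]]'
python3 -m inch '[[0,0,0,3,0,0,0],[0,0,0,6,0,0,0],[0,0,0,9,0,0,0],[0,0,0,12,0,0,0],[0,0,0,12,0,0,0]]'
```

```text
time_s: 20.15
tool_pos: [0.4948, 0.1125, 0.1038]
tcp_rot: [-180.0, -0.0, 179.8]
contact_force: [-0.1, 0.4, -0.1]
width: 0.0002
gripper_force: 0.0
time_s: 20.78
tool_pos: [0.4949, 0.1125, 0.0918]
tcp_rot: [-180.0, -0.0, 179.8]
contact_force: [0.1, 0.2, 1.3]
width: 0.0003
gripper_force: 0.0
```

```bash
cat > lev.py <<'E'
from h import *
s=r.get_state()
for n in('wrist','top','side'):
    im,D=r.get_image(n);V,U=np.mgrid[0:400,0:640];uv=np.c_[U.ravel(),V.ravel()]
    P=todepth(n,uv,D,s);m=(D.ravel()>0)&(abs(P[:,1]-.112)<.03)&(P[:,0]>.44)&(P[:,0]<.53)&(P[:,2]>.052)&(P[:,2]<.13)
    C=im.reshape(-1,3)[m].astype(int);q=(C[:,0]>C[:,2]+25);P=P[m][q]
    print(n,len(P));
    for lo in np.arange(.44,.53,.01):
        k=(P[:,0]>=lo)&(P[:,0]<lo+.01)
        if k.sum()>1:print('  x%.2f'%lo,k.sum(),'y',P[k,1].min().round(4),P[k,1].max().round(4),'z',np.median(P[k,2]).round(4))
E
python3 lev.py
```

```text
wrist 2299
  x0.45 557 y 0.1009 0.1195 z 0.0873
  x0.46 775 y 0.1004 0.1197 z 0.0852
  x0.47 504 y 0.1008 0.119 z 0.0822
  x0.48 444 y 0.0822 0.1418 z 0.0761
  x0.49 17 y 0.1028 0.1041 z 0.0719
  x0.50 2 y 0.1134 0.1134 z 0.1197
top 58
  x0.45 10 y 0.1009 0.1105 z 0.09
  x0.46 18 y 0.1006 0.1114 z 0.0864
  x0.47 18 y 0.1013 0.1128 z 0.0827
  x0.48 12 y 0.1032 0.1107 z 0.0772
side 70
  x0.45 12 y 0.1014 0.1185 z 0.0862
  x0.46 16 y 0.1016 0.1188 z 0.0835
  x0.47 11 y 0.1008 0.1175 z 0.0815
  x0.48 13 y 0.1 0.1148 z 0.0766
  x0.49 6 y 0.0992 0.1057 z 0.0719
  x0.50 6 y 0.0998 0.1052 z 0.0673
  x0.51 5 y 0.1018 0.1046 z 0.0608
```

The lever is coming down under the finger, with the pad now at about z 0.086. I'll continue down to the clamp.

```bash
python3 -m inch '[[0,0,-1.5,3,0,0,0],[0,0,-1.5,6,0,0,0],[0,0,-1.5,9,0,0,0],[0,0,-1.5,12,0,0,0],[0,0,-1.5,14,0,0,0],[0,0,-1.5,14,0,0,0]]'
python3 -m inch '[[0,0,0,1,0,0,0],[0,0,0,2,0,0,0],[0,0,0,2,0,0,0]]'
python3 -m inch '[[0,0,0,1,0,0,0],[0,0,0,1,0,0,0]]'
```

```text
time_s: 21.68
tool_pos: [0.495, 0.111, 0.0779]
tcp_rot: [-180.0, -0.0, 179.8]
contact_force: [0.9, -0.2, 0.1]
width: -0.0002
gripper_force: 0.0
time_s: 22.05
tool_pos: [0.4951, 0.111, 0.0761]
tcp_rot: [-180.0, 0.0, 179.8]
contact_force: [-0.1, -0.2, 0.1]
width: 0.0001
gripper_force: 0.1
time_s: 22.3
tool_pos: [0.495, 0.1111, 0.0753]
tcp_rot: [180.0, -0.0, 179.8]
contact_force: [-3.6, -0.5, 8.2]
width: 0.0
gripper_force: 4.3
```

```bash
python3 -m inch '[[0,0,0,0.4,0,0,0],[0,0,0,0.4,0,0,0],[0,0,0,0.4,0,0,0]]'
python3 -m inch '[[0,0,0,-10,0,0,0],[0,0,0,-40,0,0,0],[0,0,40,-80,0,0,0],[0,0,80,-120,0,0,0],[0,0,120,-120,0,0,0],[0,0,160,-120,0,0,0],[0,0,200,-120,0,0,0],[0,0,200,-120,0,0,0],[0,0,200,-120,0,0,0]]'
python3 lev.py; python3 tm.py
```

```text
time_s: 22.68
tool_pos: [0.495, 0.111, 0.0753]
tcp_rot: [180.0, -0.0, 179.8]
contact_force: [-5.6, -1.5, 17.8]
width: -0.0003
gripper_force: 8.7
time_s: 23.8
tool_pos: [0.4957, 0.3105, 0.1948]
tcp_rot: [-180.0, 0.0, 179.8]
contact_force: [-0.4, -0.1, -0.2]
width: 0.0
gripper_force: 0.0
wrist 1021
  x0.44 25 y 0.1024 0.1191 z 0.0604
  x0.45 166 y 0.1019 0.1206 z 0.0605
  x0.46 158 y 0.1009 0.1206 z 0.0605
  x0.47 130 y 0.1037 0.119 z 0.0572
  x0.48 120 y 0.1029 0.1183 z 0.0575
  x0.49 123 y 0.104 0.1192 z 0.0574
  x0.50 82 y 0.1024 0.1186 z 0.0571
  x0.51 107 y 0.104 0.1189 z 0.0574
  x0.52 110 y 0.1011 0.1183 z 0.0577
top 192
  x0.44 7 y 0.1016 0.1163 z 0.0602
  x0.45 28 y 0.1013 0.117 z 0.0624
  x0.46 27 y 0.1017 0.1173 z 0.0627
  x0.47 22 y 0.1026 0.116 z 0.0584
  x0.48 22 y 0.1029 0.1161 z 0.0591
  x0.49 23 y 0.1032 0.1168 z 0.0589
  x0.50 22 y 0.1037 0.1177 z 0.0595
  x0.51 19 y 0.102 0.1146 z 0.0595
  x0.52 22 y 0.102 0.1188 z 0.0584
side 102
  x0.44 5 y 0.1049 0.118 z 0.0602
  x0.45 15 y 0.102 0.1183 z 0.0612
  x0.46 16 y 0.1014 0.1198 z 0.0596
  x0.47 10 y 0.1038 0.116 z 0.057
  x0.48 13 y 0.1029 0.1165 z 0.0585
  x0.49 11 y 0.1018 0.1152 z 0.057
  x0.50 9 y 0.1033 0.1158 z 0.0579
  x0.51 11 y 0.1031 0.1159 z 0.0575
  x0.52 12 y 0.1018 0.1149 z 0.059
strip end 14.9 [14.9 14.8 14.7 14.8 15.1 15.2 15.2 14.9 15.  14.7 14.8  0.1]
line 54.8 [55.1 55.  55.1 54.8 55.  37.7 54.7 54.6 54.5 54.7 54.7 54.8]
edge median 55.5 spread 0.51
overhang 40.6 line minus edge -0.7
```

View pics/t7.png

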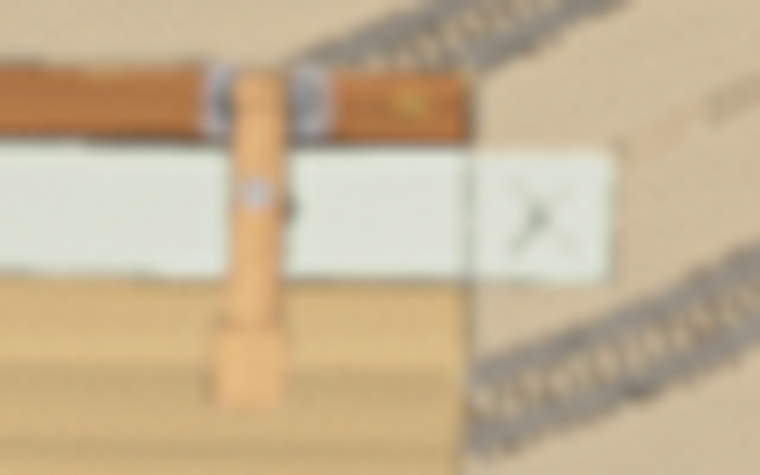

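The lever is level (pad about 56 mm above the underside), with the pencil line at column 467, right over the board end at 468. The strip is along the fence to within about 0.01 rad, and the hand is clear.

```bash
python3 -c "
from plant import r
print(r.sign_off())"
```

```text
the job is handed in; nothing more can be done
None
```

The job is handed in: the strip lies along the fence with its pencil line about 0.7 mm from the sawing edge (about 40.6 mm overhang), the lever is clamped level on it, and the hand is clear; the sign-off gave no verdict.

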